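# Throw the guarded motor switch with the hooked rod

### The job

Draw the hooked rod out of its pigeonhole, lay it across the open top of the bamboo steamer ring with the hook hanging down outside, let go, and take it again by its wooden handle. Reach the hook over the guard's front sheet and under its roof bars, pull the switch lever all the way over towards that sheet, then lay the rod back across the ring in the same way and let go. Keep the gripper and arm off the guard and the switch, and leave the tray, mallet and tin where they are.

Things in the scene. Friction and masses are not known exactly. Their poses are not given: they have to be found in the camera images.
- rod: hooked rod, 200 mm long, 130 g, balances at its origin. Origin: middle of its length, on its underside, z up. Along own x: wooden handle -100 to 0 mm (24 wide, 24 tall, z 0 to 24), then square steel bar 0 to +100 mm (10 wide, z 0 to 10) ending in a hook leg straight down. Starts hook down in the caddy: all the handle inside, about 75 mm of bar and the leg outside.
- rod_tip (a point): lower end of the rod's hook leg (10 x 10 mm thick, square to the bar), at x = +95, z = -75 mm of the rod's frame
- caddy: plywood block fixed to the bench, 130 mm long (own x), 56 wide, 142 tall, origin centre of its underside. One roofed pigeonhole, closed at the back, open on the +x face; the rod lies in it along the same x and must be drawn 120 mm along +x to come free.
- caddy_mouth (a point): middle of the pigeonhole's mouth at floor level (x = 65, z = 100 mm of the caddy); the hole is 36 mm wide, 34 mm high, 120 mm deep
- ring: upright open bamboo steamer ring fixed to the bench: outside diameter 150 mm, wall 8 mm, height 110 mm, open inside down to the bench. Origin: centre of its underside. The rod spans the rim along a diameter, hook leg hanging outside, with free space under its middle for fingertips.
- guard: fixed switch guard. Origin: bench level under the middle of the front sheet's front face; own +x points in, away from the robot. Front sheet 4 mm thick, 200 wide (y), 95 high; side sheets as high, back to x = 120. Inside: black switch box, x 12 to 56, 20 mm high. Behind: motor, x 150 to 250, 110 mm high.
- guard_window (a point): middle of the front lower edge of the guard's roof of bars: x = 25, z = 235 mm of the guard's frame. The roof runs back to x = 120 on corner posts at x = 30 and 115, y = +-94. Between it and the front sheet's top (z = 95) is the open window; the gripper does not fit under the roof.
- lever_bar (a point): centre of the switch lever's white crossbar, 60 mm long along the guard's y, 12 mm thick. The lever is 55 mm long on a hinge parallel to y at x = 32, z = 25 mm of the guard's frame; at the start the bar is at about x = 47 to 51, z = 77 to 78 mm; pulled over it is at x = 13, z = 77 mm, its top at most 86 mm high on the way.
- lever (a joint): switch lever angle: 0 = leaning away from the front sheet, 0.7 rad = fully over towards the front sheet (end stop). Starts at 0 to 0.1. Stays where it is left by friction; about 2 N at the bar moves it.
- green_tray: bystander: loose green open tray 100 x 80 x 40 mm, origin centre of underside
- mallet: bystander: loose hammer 200 mm long, lying on the bench
- tin: bystander: loose brass bowl, 90 mm across, 40 mm high, origin centre of underside

How it is judged (in metres and radians):
On the way, in this order (a step that is already met when the one before it is completed fails the run):
1. the rod lies across the steamer ring, let go and still (horizontal distance between rod and ring below 0.05 m and height (world z) of rod between 0.1 and 0.122 m and angle between rod's own z axis and vertical below 0.15 rad and contact force between the fingers and rod below 0.1 N and linear speed of rod below 0.03 m/s and horizontal distance between rod_tip and ring above 0.075 m), for 0.2 s.
2. the lever is pulled fully over (at least 0.6 rad) by the rod, which is held by its wooden handle (value of joint lever above 0.6 rad and distance between lever_bar and rod below 0.16 m and x of the grasp point in the frame of rod between -0.11 and 0.01 m and contact force between the fingers and rod above 1 N), for 0.1 s.
At the end, for the whole second after the job is handed in: The lever stands at 0.6 rad or more (of 0.7), and the rod lies released and still across the top of the ring: its middle within 50 mm of the ring's axis, its underside at rim height (100 to 122 mm), level within 0.15 rad, hook down and outside the ring (tip over 75 mm from its axis) (all of step 1 and value of joint lever above 0.6 rad); the robot touches nothing.
It fails at once if the gripper or arm touches the guard, switch or motor (contact force between any of the fingers, the arm and guard above 1 N).
It fails at once if a bystander is moved more than 30 mm (distance of any of green_tray, mallet, tin from where it was at the start of the episode above 0.03 m).
It also fails if it takes over 64 s, if anything falls off the work surface, if the arm or the gripper's body presses on something with over 40 N, if the wrist force passes 120 N, or if a joint passes its speed limit or range.

### The arm

A 7-joint arm with a two-finger parallel gripper is mounted at the origin on the work surface. World frame = base frame: x ahead of the robot, y to its left, z up, the work surface at z = 0. Lengths are in m, angles in degrees, forces in N, time in s.
With the tool pointing down it reaches from about 0.425 to 0.975 m from the base axis. Payload 16.7 kg.
Tool frame: the origin (TCP) lies midway between the tips of the shut fingers; the grasp point (between the pads) lies 19 mm behind it (r.grip_depth is the distance from the TCP to the grasp point, in m); z points along the fingers, y is the line along which they close (so a half turn about z gives the same grasp; the last joint's range is limited). The gripper opens to 85 mm and grips with 20 to 120 N. Pads are 22 mm wide; open, the fingers measure 114 mm over their backs; the gripper's body (76 mm by 85 mm) begins 54 mm behind the grasp point. The pads swing forward as they close: fully open they stand 13 mm farther back than shut.
Start: joints at [-77.493, 24.414, 4.234, 92.017, -1.954, 63.644, -3.845], TCP at [0.243, 0.63, 0.231] pointing down, gripper open.
Joint ranges: [-163.25, 163.25], [-28.42, 122.38], [-70.27, 78.77], [12.13, 141.07], [-58.53, 238.53], [9.26, 117.41], [-156.51, 156.51]. Speed limits (degrees/s): [108.29, 108.29, 136.94, 136.94, 172.46, 172.46, 172.46].

### API

Orientations are given as [roll, pitch, yaw] about the fixed x, y, z axes, in that order (R = Rz(yaw) Ry(pitch) Rx(roll)).
In Python, from cell import r gives the robot as it stands.
- The arm moves only by the shell command python3 steer.py [OPENING], which reads ROWS from standard input. ROWS is a JSON object whose key "moves" holds a list of rows, 1 to 5 of them, each of 6 numbers: dx, dy, dz in m, then a rotation vector rx, ry, rz in degrees; each row is the pose to reach, as a shift and turn from the pose commanded when the command began, along the tool's axes at that moment; what a row does not reach only later rows make up. A row lasts 1/10 s, in which the tool goes at most 0.05 m and 8.59 degrees, less where a joint would pass 70% of its speed; a pose out of reach is approached as far as the arm can. OPENING is the finger opening in m, set as the command begins (- or left out keeps the last). The fingers move at their own pace and stop on an object; the grip force is fixed at half the most. Time passes only in rows, so rows that do not move let the fingers close. It prints the time, the measured TCP pose, the force, the opening and the grip force at its end. Input that does not fit is refused with a message, and nothing moves.
- r.get_obs(): the state, without advancing time (a new reading comes with each control period).
- r.grab_frame(name): name is "scene" or "top" or "wrist"; returns a dict with "color" (480x640x3 uint8, red, green, blue), "intrinsics" (3x3 intrinsics, pixels), "k1" (the pictures are not rectified: a ray, as slopes to the right and down, at radius r is drawn at 1 + k1 r^2 times it, then the intrinsics apply), "T" (4x4, takes a point from camera to world coordinates); the wrist camera has in their place "T_tool_cam" (4x4, takes a point from camera to tool coordinates, whose origin is the TCP and whose axes are the flange's). Camera axes: x right, y down, z forward; pixel columns grow to the right and rows downward; lengths in m; the calibration is good to about 2 mm. A picture is of the moment at which its call begins: read the wrist's pose just before it. There is no depth.
- r.sign_off(): hands the job in; it is judged then, once.
The state is a dict: "clock": time; "joint_pos": joint angles; "qvel": joint speeds; "joint_efforts": joint torques, N m; "tcp_pos": TCP position; "eef_rot": TCP orientation; "contact_force": force on the tool from outside, world axes, zero at the start; "torque": the same for the moment, N m; "grip_width": finger opening in m; "finger_force": force on a finger pad.
Only numpy, scipy, OpenCV 4.12 (cv2) and the standard library are available. Lean on these libraries where they do the work, as an engineer would, in place of code of your own. Each camera call takes 0.05 s, during which the arm holds its last target. There are 200 camera calls.

## Working session

There is one attempt and no reset: what is moved stays moved. The work goes in short steps, Python scripts to look and compute and a shell command to move; the robot and the scene stay as the last step left them, time stands still between calls to the robot, and variables do not carry over. Pictures are saved under pics/ and viewed, at most 13 in all, crops included, and the job is handed in when it is done.

```bash
ls; mkdir -p pics
python3 - <<'E'
from cell import r
import cv2,numpy as np
o=r.get_obs(); print({k:np.round(v,3) for k,v in o.items()})
for n in ["scene","top"]:
    f=r.grab_frame(n); cv2.imwrite(f"pics/{n}0.png",f["color"][:,:,::-1]); print(n,f["intrinsics"],f["k1"],np.round(f["T"],4))
E
```

```text
cell.py
pics
steer.py
{'clock': np.float64(0.0), 'joint_pos': array([-77.492,  24.45 ,   4.234,  92.054,  -1.953,  63.644,  -3.844]), 'qvel': array([-0.08 , -0.091,  0.04 ,  0.079,  0.023, -0.097,  0.049]), 'joint_efforts': array([ 0.0000e+00, -9.4987e+01,  3.7610e+00, -4.6352e+01,  1.9000e-02,
        1.0000e-02,  0.0000e+00]), 'tcp_pos': array([0.243, 0.629, 0.231]), 'eef_rot': array([-1.79925e+02,  7.00000e-03,  1.58922e+02]), 'contact_force': array([-0.513,  0.117,  0.109]), 'torque': array([-0.008, -0.02 ,  0.013]), 'finger_force': np.float64(0.0), 'grip_width': np.float64(0.085)}
scene [[551.31191798   0.         323.67996427]
 [  0.         551.31191798 231.56427324]
 [  0.           0.           1.        ]] 0.021313893959669445 [[-0.6613  0.6466 -0.3802  1.0794]
 [ 0.7499  0.559  -0.3537  0.4088]
 [-0.0162 -0.519  -0.8546  1.2558]
 [ 0.      0.      0.      1.    ]]
top [[491.95006762   0.         310.83570198]
 [  0.         491.95006762 244.59226017]
 [  0.           0.           1.        ]] -0.11794891763497771 [[ 0.0227 -0.9963  0.0831  0.4823]
 [-0.9997 -0.0223  0.0066 -0.0575]
 [-0.0047 -0.0832 -0.9965  1.3356]
 [ 0.      0.      0.      1.    ]]
```

View pics/scene0.png

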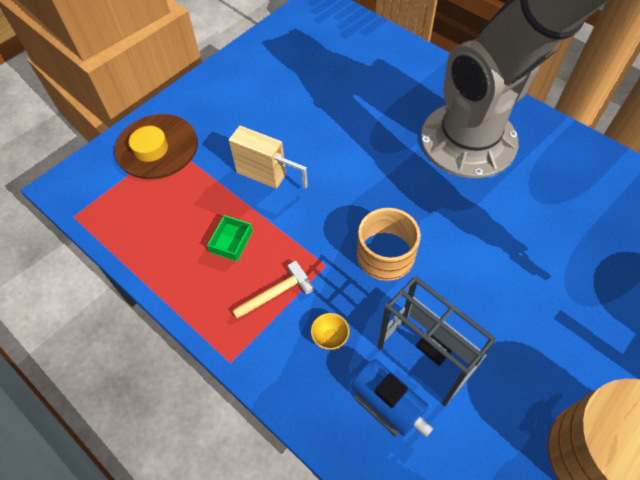

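View pics/top0.png

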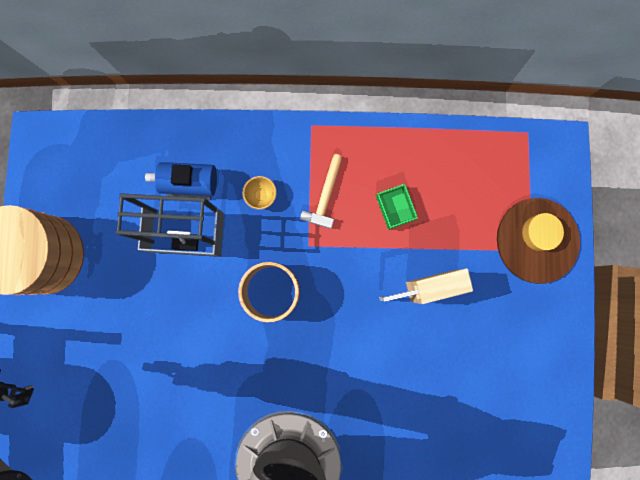

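The scene view shows the caddy at (258,157) with the bar and hook at (290-305,160-185), the ring at (388,243) and the guard at (435,340). In the top view the caddy is at (443,287) with the bar running to (382,300), the ring at (269,292), the guard at (118-222,195-255) and the lever bar near (178,234). Next I'll enlarge those regions for measuring.

```bash
cat > h.py <<'E'
from cell import r
import cv2,numpy as np
def cam(n):
    o=r.get_obs(); f=r.grab_frame(n)
    if n=="wrist":
        from scipy.spatial.transform import Rotation as R
        T=np.eye(4);T[:3,:3]=R.from_euler('xyz',o["eef_rot"],degrees=True).as_matrix();T[:3,3]=o["tcp_pos"]
        f["T"]=T@f["T_tool_cam"]
    return f
def ray(f,p):
    p=np.asarray(p,float).reshape(-1,2);K=f["intrinsics"]
    d=(p-K[:2,2])/[K[0,0],K[1,1]];u=d.copy()
    for _ in range(20): u=d/(1+f["k1"]*(u**2).sum(1,keepdims=True))
    return np.c_[u,np.ones(len(u))]@f["T"][:3,:3].T
def onz(f,p,z):
    D=ray(f,p);c=f["T"][:3,3];return (c+D*((z-c[2])/D[:,2:]))
def proj(f,P):
    T=f["T"];q=(np.asarray(P,float).reshape(-1,3)-T[:3,3])@T[:3,:3];u=q[:,:2]/q[:,2:];u=u*(1+f["k1"]*(u**2).sum(1,keepdims=True))
    return u*[f["intrinsics"][0,0],f["intrinsics"][1,1]]+f["intrinsics"][:2,2]
def tri(f,p,g,q):
    a,b=f["T"][:3,3],g["T"][:3,3];u=ray(f,p)[0];v=ray(g,q)[0]
    s=np.linalg.lstsq(np.c_[u,-v],b-a,rcond=None)[0];A=a+u*s[0];B=b+v*s[1];return (A+B)/2,np.linalg.norm(A-B)
E
python3 - <<'E'
from h import *
f=cam("top");c=f["color"]
def crop(x,y,w,h,s): return cv2.resize(c[y:y+h,x:x+w],None,fx=s,fy=s,interpolation=cv2.INTER_CUBIC)
a=crop(105,180,130,95,6)  # 780x570
cv2.imwrite("pics/g.png",a[:,:,::-1])
hsv=cv2.cvtColor(c,cv2.COLOR_RGB2HSV)
wood=cv2.inRange(hsv,(8,30,120),(30,200,255))
# ring
m=np.zeros_like(wood);m[250:335,225:315]=wood[250:335,225:315]
cs,_=cv2.findContours(m,cv2.RETR_CCOMP,cv2.CHAIN_APPROX_NONE)
for q in cs:
    if len(q)>60:
        e=cv2.fitEllipse(q);print("ring",np.round(e[0],1),np.round(e[1],1),onz(f,e[0],.11).round(4))
m=np.zeros_like(wood);m[260:315,405:480]=wood[260:315,405:480]
cs,_=cv2.findContours(m,cv2.RETR_EXTERNAL,cv2.CHAIN_APPROX_NONE);q=max(cs,key=cv2.contourArea)
b=cv2.boxPoints(cv2.minAreaRect(q));print("caddy",b.round(1),onz(f,b,.142).round(4),onz(f,b.mean(0),.142))
print(hsv[292:306:2,380:416:4].tolist())
E
```

```text
ring [268.5 291.6] [59.1 59.4] [[0.4649 0.053  0.11  ]]
ring [268.2 291.5] [53.4 54.1] [[0.4652 0.0537 0.11  ]]
caddy [[405.8 282.1]
 [466.5 266.9]
 [472.4 290.6]
 [411.7 305.8]] [[ 0.4956 -0.2823  0.142 ]
 [ 0.5355 -0.4325  0.142 ]
 [ 0.4776 -0.4475  0.142 ]
 [ 0.4384 -0.2975  0.142 ]] [[ 0.48669235 -0.36442194  0.142     ]]
[[[109, 193, 213], [109, 193, 215], [109, 192, 215], [109, 195, 215], [109, 195, 216], [110, 192, 203], [112, 63, 195], [110, 3, 253], [111, 7, 248]], [[109, 195, 213], [109, 195, 215], [109, 200, 215], [109, 196, 206], [113, 62, 182], [24, 5, 255], [150, 1, 245], [105, 2, 246], [110, 9, 252]], [[110, 124, 165], [110, 138, 181], [112, 70, 183], [15, 4, 250], [120, 2, 246], [150, 1, 247], [105, 4, 250], [111, 143, 218], [17, 105, 165]], [[115, 9, 174], [150, 1, 249], [135, 2, 244], [150, 1, 244], [20, 3, 255], [112, 145, 158], [109, 214, 149], [110, 206, 155], [17, 99, 95]], [[111, 81, 193], [30, 3, 255], [104, 26, 245], [110, 174, 164], [109, 214, 161], [110, 198, 147], [110, 191, 147], [110, 199, 151], [17, 118, 106]], [[109, 197, 216], [109, 194, 213], [109, 201, 214], [109, 193, 219], [109, 190, 222], [109, 190, 223], [109, 191, 222], [109, 191, 224], [113, 120, 157]], [[109, 192, 214], [109, 192, 212], [109, 191, 215], [109, 190, 220], [109, 189, 220], [109, 190, 220], [109, 189, 221], [109, 190, 221], [108, 196, 224]]]
```

View pics/g.png

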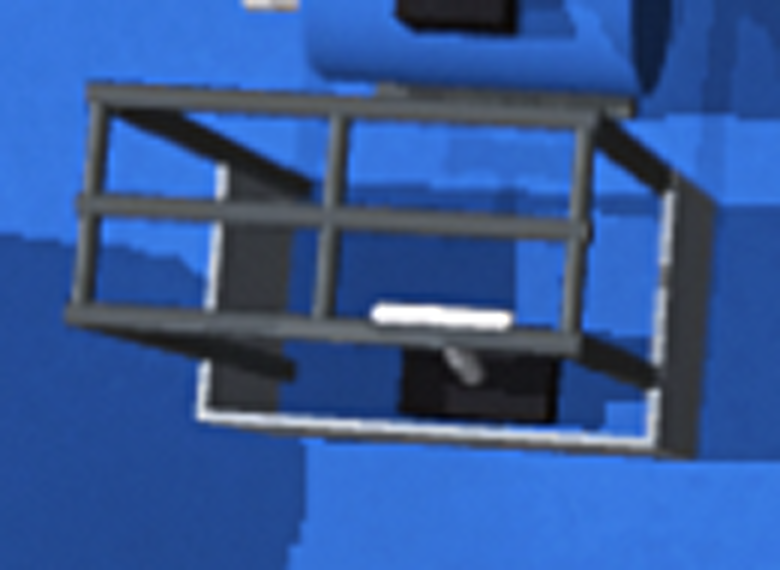

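The crop (6x, offset 105,180) shows the guard's front sheet top edge from (199,420) to (657,445), the side edges going up to (222,165) and (668,190), and the white crossbar from (370,315) to (512,320).

```bash
cat >> h.py <<'E'
from scipy.spatial.transform import Rotation as R
def rel(P,yaw=None,z=True):
    """rows entry from current measured pose to world TCP P, tool straight down at yaw"""
    o=r.get_obs();A=R.from_euler('xyz',o["eef_rot"],degrees=True)
    d=A.inv().apply(np.asarray(P)-o["tcp_pos"]);
    t=R.from_euler('xyz',[180,0,o["eef_rot"][2] if yaw is None else yaw],degrees=True)
    print("t",o["clock"].round(2),"rel",d.round(4),(A.inv()*t).as_rotvec(degrees=True).round(2))
E
cat > guard.py <<'E'
from h import *
f=cam("top")
P=lambda X,Y:(105+(X+.5)/6-.5,180+(Y+.5)/6-.5)
q=onz(f,[P(199,421),P(657,446),P(222,165),P(668,190)],.095);print(q.round(4))
print("widths",np.linalg.norm(q[1]-q[0]),np.linalg.norm(q[2]-q[0]),np.linalg.norm(q[3]-q[1]))
e=q[1]-q[0];gx=np.array([-e[1],e[0]])/np.hypot(*e[:2]);o=(q[0]+q[1])[:2]/2
print("guard",o,"yaw",np.degrees(np.arctan2(gx[1],gx[0])))
b=onz(f,[P(370,315),P(512,320)],.082);print("bar",b.round(4));m=b.mean(0)[:2]-o;gy=np.array([-gx[1],gx[0]]);print("bar in guard",m@gx,m@gy)
E
python3 guard.py; python3 -c "
from h import *
rel([.5,.4,.4],140);rel([.55,.05,.4],120);rel([.46,-.24,.3],105)"
```

```text
[[0.5624 0.3953 0.095 ]
 [0.5564 0.1958 0.095 ]
 [0.6734 0.3911 0.095 ]
 [0.6659 0.1955 0.095 ]]
widths 0.19951522132384805 0.11100214758131555 0.10946434589251956
guard [0.55943771 0.29554299] yaw -1.7253566820542316
bar [[0.6109 0.3263 0.082 ]
 [0.6101 0.2638 0.082 ]]
bar in guard 0.05105537903932268 0.0010342350430326869Traceback (most recent call last):
  File "<string>", line 3, in <module>
    rel([.5,.4,.4],140);rel([.55,.05,.4],120);rel([.46,-.24,.3],105)
    ~~~^^^^^^^^^^^^^^^^
  File "h.py", line 29, in rel
    print("t",o["clock"].round(2),"rel",d.round(4),(A.inv()*t).as_rotvec(degrees=True).round(2))
              ^^^^^^^^^^^^^^^^
AttributeError: 'float' object has no attribute 'round'
```

```bash
sed -i 's/o\["clock"\].round(2)/round(float(o["clock"]),2)/' h.py; python3 -c "
from h import *
rel([.5,.4,.4],140);rel([.55,.05,.4],120);rel([.46,-.24,.3],105)"
```

```text
t 0.2 rel [-0.3227 -0.1219 -0.169 ] [-4.000e-02  1.000e-02  1.892e+01]
t 0.2 rel [-0.4953 -0.4305 -0.1687] [-4.000e-02  2.000e-02  3.892e+01]
t 0.2 rel [-0.5156 -0.7334 -0.0685] [-4.000e-02  2.000e-02  5.392e+01]
```

```bash
echo '{"moves":[[-0.04, -0.015, -0.021, 0, 0, 4], [-0.08, -0.03, -0.042, 0, 0, 8], [-0.12, -0.045, -0.063, 0, 0, 12], [-0.16, -0.06, -0.084, 0, 0, 16], [-0.2, -0.075, -0.105, 0, 0, 20]]}' | python3 steer.py; python3 -c "
from h import *
rel([.52,.3,.36],130);rel([.55,.1,.36],120);rel([.46,-.24,.3],105)"
```

```text
clock: 0.7
tcp_pos: [0.4034, 0.4864, 0.3372]
eef_rot: [-180.0, -0.0, 138.8]
contact_force: [0.7, 0.9, 0.0]
grip_width: 0.0851
finger_force: 0.0
t 0.7 rel [-0.2106 -0.0633 -0.0229] [-0.01 -0.01  8.76]
t 0.7 rel [-0.365  -0.194  -0.0229] [-1.000e-02 -1.000e-02  1.876e+01]
t 0.7 rel [-0.5214 -0.509   0.0371] [-1.000e-02 -0.000e+00  3.376e+01]
```

```bash
echo '{"moves":[[-0.044, -0.013, -0.005, 0, 0, 2], [-0.088, -0.026, -0.01, 0, 0, 4], [-0.13, -0.039, -0.014, 0, 0, 6], [-0.172, -0.052, -0.019, 0, 0, 8], [-0.21, -0.067, -0.023, 0, 0, 9]]}' | python3 steer.py; python3 -c "
from h import *
rel([.55,.07,.36],120);rel([.5,-.15,.33],110);rel([.46,-.24,.3],105)"
```

```text
clock: 1.2
tcp_pos: [0.5176, 0.2974, 0.3596]
eef_rot: [180.0, 0.0, 129.8]
contact_force: [0.6, -0.7, -1.0]
grip_width: 0.0852
finger_force: 0.0
t 1.2 rel [-0.1955 -0.1207 -0.0004] [0.01 0.01 9.81]
t 1.2 rel [-0.3325 -0.3     0.0296] [1.000e-02 1.000e-02 1.981e+01]
t 1.2 rel [-0.376  -0.3883  0.0596] [1.000e-02 1.000e-02 2.481e+01]
```

```bash
echo '{"moves":[[-0.04, -0.024, 0, 0, 0, 2], [-0.08, -0.048, 0, 0, 0, 4], [-0.12, -0.072, 0, 0, 0, 6], [-0.16, -0.096, 0, 0, 0, 8], [-0.195, -0.12, 0, 0, 0, 10]]}' | python3 steer.py; echo '{"moves":[[-0.034, -0.034, 0.01, 0, 0, 3], [-0.068, -0.067, 0.02, 0, 0, 6], [-0.1, -0.1, 0.03, 0, 0, 9], [-0.135, -0.135, 0.04, 0, 0, 12], [-0.17, -0.167, 0.05, 0, 0, 15]]}' | python3 steer.py; echo '{"moves":[[0, 0, 0, 0, 0, 0]]}' | python3 steer.py;python3 - <<'E'
from h import *
f=cam("wrist");cv2.imwrite("pics/w1.png",f["color"][:,:,::-1])
c=proj(f,[[.4867,-.3644,.142]]);print(c, f["T"].round(3))
rel([.46,-.24,.3],105)
E
```

```text
clock: 1.7
tcp_pos: [0.5498, 0.0705, 0.3594]
eef_rot: [180.0, 0.0, 119.8]
contact_force: [1.7, 0.2, 0.1]
grip_width: 0.0854
finger_force: 0.0
clock: 2.2
tcp_pos: [0.4887, -0.1595, 0.3092]
eef_rot: [180.0, -0.0, 104.8]
contact_force: [0.2, -0.7, 0.2]
grip_width: 0.0853
finger_force: 0.0
clock: 2.3
tcp_pos: [0.4871, -0.1637, 0.3087]
eef_rot: [-179.9, 0.0, 104.4]
contact_force: [0.8, 0.8, 1.2]
grip_width: 0.0854
finger_force: 0.0
[[277.14975597 402.96976542]] [[ 0.969  0.236  0.072  0.47 ]
 [ 0.247 -0.926 -0.285 -0.091]
 [-0.     0.294 -0.956  0.452]
 [ 0.     0.     0.     1.   ]]
t 2.35 rel [-0.0696 -0.0475  0.0091] [-0.03 -0.   -0.4 ]
```

View pics/w1.png

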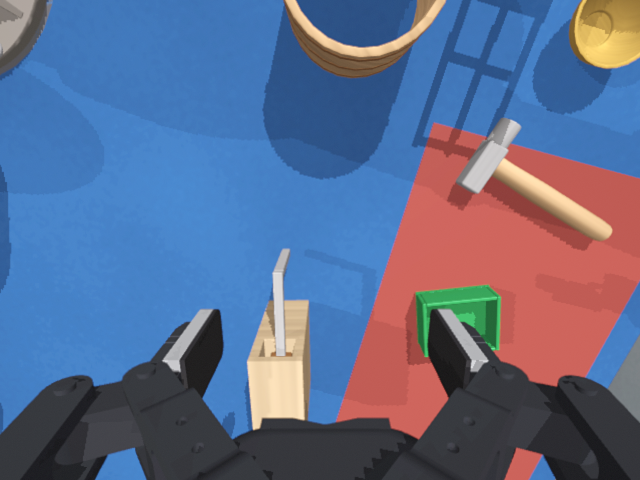

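The wrist view shows the caddy's top front edge from (248,361) to (309,357). The bar runs from the mouth at (282,350) to the bend at (278,272), and the leg tip is near (287,250).

Run:
```python
from h import *
f=cam("wrist");hsv=cv2.cvtColor(f["color"],cv2.COLOR_RGB2HSV)
m=cv2.inRange(hsv,(0,0,150),(180,40,255));m[:245]=0;m[370:]=0;m[:,:265]=0;m[:,300:]=0
for y in range(250,358,6):
    x=np.where(m[y])[0]
    if len(x): p=onz(f,[[x.min(),y],[x.max()+1,y]],.11);print(y,x.min(),x.max(),p[:,:2].round(4).tolist())
print(onz(f,[[248,361],[309,357]],.142).round(4))
for a in ([.4867,-.3644],):
  pass
```

```text
256 279 286 [[0.4538, -0.2108], [0.4617, -0.2088]]
262 276 284 [[0.4522, -0.218], [0.4612, -0.2157]]
268 274 282 [[0.4516, -0.225], [0.4606, -0.2226]]
274 271 280 [[0.4499, -0.2323], [0.46, -0.2297]]
280 271 280 [[0.4513, -0.2389], [0.4615, -0.2363]]
286 271 280 [[0.4527, -0.2456], [0.463, -0.2429]]
292 271 280 [[0.4542, -0.2523], [0.4644, -0.2497]]
298 271 280 [[0.4556, -0.2592], [0.4659, -0.2565]]
304 266 281 [[0.4519, -0.2674], [0.4685, -0.2631]]
310 272 281 [[0.4596, -0.2728], [0.47, -0.2701]]
316 272 281 [[0.4611, -0.2798], [0.4716, -0.2771]]
322 272 281 [[0.4626, -0.2869], [0.4732, -0.2842]]
328 272 282 [[0.4642, -0.2941], [0.4758, -0.2911]]
334 273 282 [[0.4668, -0.3011], [0.4775, -0.2984]]
340 273 282 [[0.4684, -0.3085], [0.4791, -0.3057]]
346 273 282 [[0.47, -0.3159], [0.4808, -0.3131]]
352 274 282 [[0.4727, -0.3232], [0.4824, -0.3206]]
[[ 0.4489 -0.3182  0.142 ]
 [ 0.5083 -0.298   0.142 ]]
```

```bash
python3 -c "
from h import *
rel([.4664,-.279,.19],104.2)"
```

```text
t 2.4 rel [-0.1105 -0.0529  0.1192] [-0.01 -0.01  0.59]
```

```bash
echo '{"moves":[[-0.03, -0.014, 0.03, 0, 0, 0], [-0.06, -0.028, 0.06, 0, 0, 0], [-0.09, -0.042, 0.09, 0, 0, 0.3], [-0.11, -0.053, 0.119, 0, 0, 0.6], [-0.11, -0.053, 0.119, 0, 0, 0.6]]}' | python3 steer.py 0.05; echo '{"moves":[[0, 0, 0, 0, 0, 0]]}' | python3 steer.py
python3 - <<'E'
from h import *
rel([.4664,-.279,.088],104.2)
f=cam("wrist");cv2.imwrite("pics/w2.png",f["color"][:,:,::-1])
E
```

```text
clock: 2.9
tcp_pos: [0.4649, -0.2787, 0.1872]
eef_rot: [-179.7, -0.1, 104.2]
contact_force: [1.4, 0.8, 0.0]
grip_width: 0.05
finger_force: 0.0
clock: 3.0
tcp_pos: [0.4673, -0.277, 0.19]
eef_rot: [-179.9, -0.0, 104.4]
contact_force: [0.4, 0.9, 1.0]
grip_width: 0.0499
finger_force: 0.0
t 3.0 rel [-0.0018 -0.0012  0.102 ] [-0.07 -0.03  0.16]
```

View pics/w2.png

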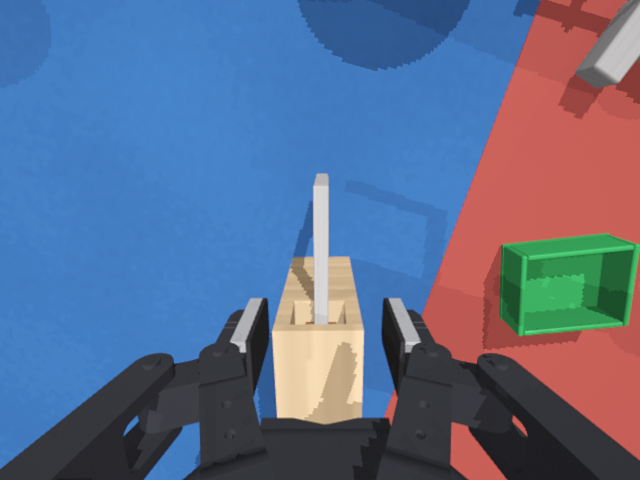

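The wrist view shows the bar along column 321, midway between the fingers. The mouth's top edge is at row 328 and the bar's end at row 185.

Run:
```python
from h import *
f=cam("wrist");o=r.get_obs();A=R.from_euler('xyz',o["eef_rot"],degrees=True)
for p,z in (([319,328],.142),([321.5,185],.11),([321,300],.11),([278,329],.142),([362,328],.142)):
    q=onz(f,[p],z)[0];print(q.round(4),A.inv().apply(q-o["tcp_pos"]).round(4))
```

```text
[ 0.4744 -0.3124  0.142 ] [-0.0363 -0.0029  0.0491]
[ 0.4552 -0.2313  0.11  ] [ 0.0471 -0.0013  0.0811]
[ 0.4744 -0.3088  0.11  ] [-0.0327 -0.002   0.0811]
[ 0.4501 -0.3194  0.142 ] [-0.0369 -0.0282  0.0491]
[ 0.5001 -0.3059  0.142 ] [-0.0363  0.0235  0.0491]
```

```bash
echo '{"moves":[[-0.004, -0.002, 0.025, 0, 0, 0], [-0.008, -0.002, 0.05, 0, 0, 0], [-0.008, -0.002, 0.075, 0, 0, 0], [-0.008, -0.002, 0.095, 0, 0, 0], [-0.008, -0.002, 0.102, 0, 0, 0]]}' | python3 steer.py; echo '{"moves":[[0, 0, 0, 0, 0, 0], [0, 0, 0, 0, 0, 0], [0, 0, 0, 0, 0, 0], [0, 0, 0, 0, 0, 0], [0, 0, 0, 0, 0, 0]]}' | python3 steer.py 0.0;  echo '{"moves":[[0, 0, 0, 0, 0, 0], [0, 0, 0, 0, 0, 0]]}' | python3 steer.py
```

```text
clock: 3.6
tcp_pos: [0.4676, -0.2844, 0.0877]
eef_rot: [-180.0, -0.0, 104.5]
contact_force: [0.5, 0.1, 0.2]
grip_width: 0.0499
finger_force: 0.0
clock: 4.1
tcp_pos: [0.4678, -0.286, 0.0892]
eef_rot: [179.9, 0.0, 104.3]
contact_force: [0.1, 1.7, 7.4]
grip_width: 0.0081
finger_force: 60.2
clock: 4.3
tcp_pos: [0.4678, -0.286, 0.0892]
eef_rot: [179.9, 0.0, 104.3]
contact_force: [0.2, 2.8, 8.1]
grip_width: 0.0088
finger_force: 60.2
```

```bash
echo '{"moves":[[0, 0, -0.002, 0, 0, 0], [0, 0, -0.004, 0, 0, 0], [0.01, 0, -0.004, 0, 0, 0], [0.03, 0, -0.004, 0, 0, 0], [0.05, 0, -0.004, 0, 0, 0]]}' | python3 steer.py; echo '{"moves":[[0.02, 0, 0, 0, 0, 0], [0.04, 0, 0, 0, 0, 0], [0.06, 0, 0, 0, 0, 0], [0.08, 0, 0, 0, 0, 0], [0.1, 0, 0, 0, 0, 0]]}' | python3 steer.py; echo '{"moves":[[0, 0, 0, 0, 0, 0]]}' | python3 steer.py
python3 - <<'E'
from h import *
rel([.4652,.0533+.043,.22],104.4)
f=cam("wrist");cv2.imwrite("pics/w3.png",f["color"][:,:,::-1])
E
```

```text
clock: 4.8
tcp_pos: [0.4539, -0.2365, 0.0922]
eef_rot: [-180.0, -0.0, 104.3]
contact_force: [0.5, 0.3, -1.7]
grip_width: 0.0086
finger_force: 59.0
clock: 5.3
tcp_pos: [0.4291, -0.1392, 0.0922]
eef_rot: [-180.0, -0.0, 104.3]
contact_force: [0.1, 0.6, -0.1]
grip_width: 0.0084
finger_force: 59.0
clock: 5.4
tcp_pos: [0.4288, -0.1379, 0.0921]
eef_rot: [-180.0, -0.1, 104.5]
contact_force: [-0.6, -0.9, -1.2]
grip_width: 0.0085
finger_force: 59.0
t 5.4 rel [ 0.2178  0.0937 -0.1276] [-0.04 -0.1   0.08]
```

View pics/w3.png

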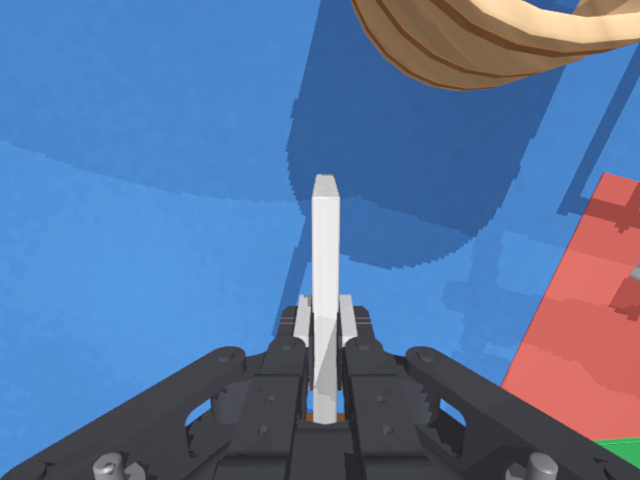

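```bash
echo '{"moves":[[0.0, 0, -0.025, 0, 0, 0], [0.0, 0, -0.05, 0, 0, 0], [0.0, 0.0, -0.08, 0, 0, 0], [0.02, 0.01, -0.11, 0, 0, 0], [0.04, 0.02, -0.125, 0, 0, 0]]}' | python3 steer.py; echo '{"moves":[[0, 0, 0, 0, 0, 0]]}' | python3 steer.py
python3 - <<'E'
from h import *
o=r.get_obs();A=R.from_euler('xyz',o["eef_rot"],degrees=True);f=cam("wrist")
hsv=cv2.cvtColor(f["color"],cv2.COLOR_RGB2HSV)
m=cv2.inRange(hsv,(0,0,150),(180,40,255))[:, 326];y=np.where(m>0)[0];print(y[:40],hsv[165:205:3,326].tolist())
for y in (175,192,193): print(y,A.inv().apply(onz(f,[[326,y]],o["tcp_pos"][2]+.022)[0]-o["tcp_pos"]).round(4))
u=A.apply([1,0,0])
for g in (.045,.05): rel(np.array([.4651,.0534,.215])+u*(g-.004)*[1,1,0],104.4)
E
```

```text
clock: 5.95
tcp_pos: [0.44, -0.0975, 0.2195]
eef_rot: [179.9, 0.0, 104.2]
contact_force: [0.8, -0.5, -2.6]
grip_width: 0.0089
finger_force: 59.1
clock: 6.05
tcp_pos: [0.441, -0.095, 0.2193]
eef_rot: [179.8, -0.0, 104.5]
contact_force: [-0.3, -0.4, -2.0]
grip_width: 0.0083
finger_force: 59.0
[174 175 176 177 178 179 180 181 182 183 184 185 186 187 188 189 190 191
 192 193 194 195 196 197 198 199 200 201 202 203 204 205 206 207 208 209
 210 211 212 213] [[107, 168, 147], [107, 169, 146], [107, 171, 145], [111, 20, 177], [0, 3, 192], [0, 3, 191], [170, 4, 191], [165, 3, 190], [165, 3, 190], [170, 4, 192], [0, 3, 191], [170, 3, 225], [170, 4, 216], [0, 4, 216]]
175 [ 0.0632  0.0015 -0.022 ]
192 [ 0.0574  0.0015 -0.022 ]
193 [ 0.0571  0.0015 -0.022 ]
t 6.1 rel [0.1796 0.0615 0.0034] [ 0.13 -0.03  0.03]
t 6.1 rel [0.1846 0.0615 0.0034] [ 0.13 -0.03  0.03]
```

```bash
echo '{"moves":[[0.03, 0.01, 0, 0, 0, 0], [0.07, 0.024, 0, 0, 0, 0], [0.11, 0.038, 0, 0, 0, 0], [0.15, 0.052, 0, 0, 0, 0], [0.179, 0.0615, 0, 0, 0, 0]]}' | python3 steer.py; echo '{"moves":[[0, 0, 0, 0, 0, 0], [0, 0, 0, 0, 0, 0]]}' | python3 steer.py
python3 - <<'E'
from h import *
o=r.get_obs();A=R.from_euler('xyz',o["eef_rot"],degrees=True)
u=A.apply([1,0,0]);rel(np.array([.4651,.0534,.102])+u*.040*[1,1,0],104.4)
f=cam("top");c=f["color"][225:345,185:345];g=cam("scene")["color"][170:290,310:470]
cv2.imwrite("pics/t3.png",np.hstack([cv2.resize(x,None,fx=2.5,fy=2.5,interpolation=cv2.INTER_CUBIC) for x in (c,g)])[:,:,::-1])
E
```

```text
clock: 6.6
tcp_pos: [0.4545, 0.0932, 0.2166]
eef_rot: [-179.9, 0.0, 104.3]
contact_force: [1.1, -0.9, -0.4]
grip_width: 0.0087
finger_force: 59.0
clock: 6.8
tcp_pos: [0.4544, 0.091, 0.2165]
eef_rot: [-179.9, 0.1, 104.3]
contact_force: [-0.9, -0.5, -2.2]
grip_width: 0.0091
finger_force: 59.0
t 6.8 rel [0.0011 0.0012 0.1145] [-0.09  0.05 -0.08]
```

View pics/t3.png

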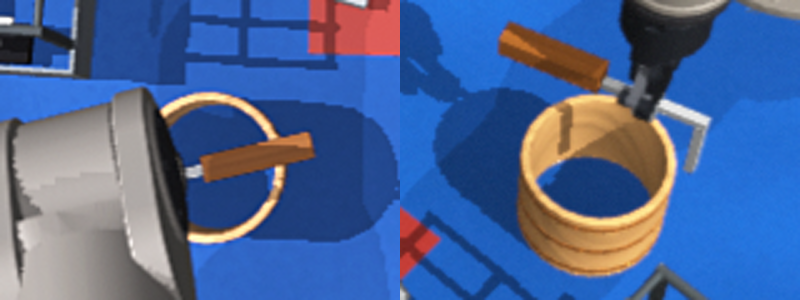

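The left half (top camera) shows the rod's brown handle spanning the ring along a diameter. In the right half (scene camera) the hook hangs outside the rim and looks clear. Now I'll lower it.

```bash
echo '{"moves":[[0.001, 0.001, 0.025, 0, 0, 0], [0.001, 0.001, 0.05, 0, 0, 0], [0.001, 0.001, 0.075, 0, 0, 0], [0.001, 0.001, 0.09, 0, 0, 0], [0.001, 0.001, 0.103, 0, 0, 0]]}' | python3 steer.py; echo '{"moves":[[0, 0, 0.004, 0, 0, 0], [0, 0, 0.008, 0, 0, 0], [0, 0, 0.011, 0, 0, 0], [0, 0, 0.013, 0, 0, 0], [0, 0, 0.014, 0, 0, 0]]}' | python3 steer.py
```

```text
clock: 7.4
tcp_pos: [0.4552, 0.0915, 0.1133]
eef_rot: [-180.0, 0.0, 104.2]
contact_force: [-0.0, 0.7, -0.8]
grip_width: 0.0085
finger_force: 59.0
clock: 7.9
tcp_pos: [0.4555, 0.0931, 0.1005]
eef_rot: [180.0, -0.0, 104.3]
contact_force: [0.8, -0.1, -1.5]
grip_width: 0.0085
finger_force: 59.0
```

```bash
echo '{"moves":[[0, 0, 0.001, 0, 0, 0], [0, 0, 0.002, 0, 0, 0], [0, 0, 0.002, 0, 0, 0]]}' | python3 steer.py; echo '{"moves":[[0, 0, 0, 0, 0, 0], [0, 0, 0, 0, 0, 0], [0, 0, 0, 0, 0, 0], [0, 0, 0, 0, 0, 0], [0, 0, 0, 0, 0, 0]]}' | python3 steer.py 0.035;  echo '{"moves":[[0, 0, 0, 0, 0, 0], [0, 0, -0.03, 0, 0, 0], [0, 0, -0.06, 0, 0, 0], [0, 0, -0.09, 0, 0, 0], [0, 0, -0.12, 0, 0, 0]]}' | python3 steer.py
python3 - <<'E'
from h import *
f=cam("wrist");cv2.imwrite("pics/w4.png",f["color"][:,:,::-1])
o=r.get_obs();A=R.from_euler('xyz',o["eef_rot"],degrees=True)
u=A.apply([1,0,0]);rel(np.array([.4651,.0534,.20])-u*.06*[1,1,0],104.4)
E
```

```text
clock: 8.2
tcp_pos: [0.4556, 0.0931, 0.0995]
eef_rot: [180.0, -0.1, 104.3]
contact_force: [-10.7, -3.1, 33.8]
grip_width: 0.0086
finger_force: 63.8
clock: 8.7
tcp_pos: [0.4554, 0.0929, 0.0983]
eef_rot: [-180.0, 0.0, 104.3]
contact_force: [-0.1, -0.6, -0.1]
grip_width: 0.0352
finger_force: 0.0
clock: 9.2
tcp_pos: [0.4552, 0.0927, 0.2195]
eef_rot: [-180.0, 0.0, 104.3]
contact_force: [0.1, 1.0, 0.2]
grip_width: 0.0353
finger_force: 0.0
t 9.25 rel [-0.1004 -0.0022  0.0234] [ 0.27 -0.07 -0.14]
```

View pics/w4.png

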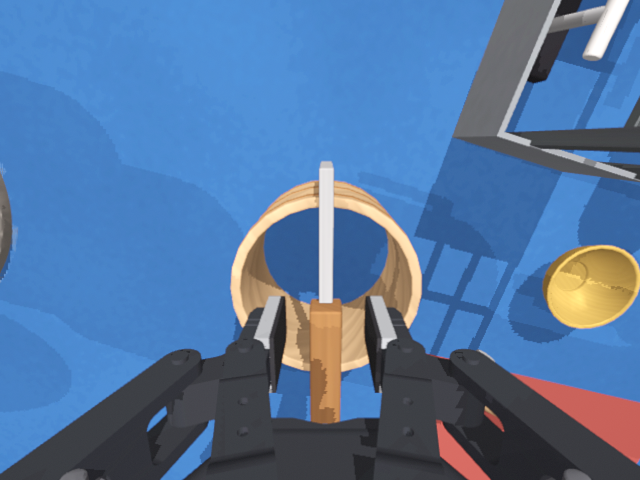

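The rod lies along a diameter of the ring. The bar runs from (326,300) to its end at (326,170), beyond the far rim, and the handle occupies columns 312-341. The lever crossbar shows at the upper right.

Run:
```python
from h import *
f=cam("wrist");o=r.get_obs();A=R.from_euler('xyz',o["eef_rot"],degrees=True)
hsv=cv2.cvtColor(f["color"],cv2.COLOR_RGB2HSV)
print(hsv[155:185:3,326].tolist(), hsv[292:320:3,320].tolist())
h=cv2.inRange(hsv,(5,120,100),(20,255,255))
for y in (325,350,380,400):
    x=np.where(h[y,295:358])[0]+295;print(y,x.min(),x.max(),A.inv().apply(onz(f,[[(x.min()+x.max()+1)/2,y]],.134)[0]-o["tcp_pos"]).round(4))
for p,z in (([326,172],.12),([326,303],.12),([326,301],.134),([326,310],.134)):
    q=onz(f,[p],z)[0];print(p,q.round(4),A.inv().apply(q-o["tcp_pos"]).round(4))
```

```text
[[106, 160, 214], [106, 160, 215], [111, 50, 204], [10, 4, 198], [0, 3, 199], [0, 3, 230], [0, 3, 230], [0, 2, 230], [0, 2, 230], [165, 2, 229]] [[170, 3, 230], [0, 3, 230], [165, 2, 230], [13, 110, 181], [14, 143, 182], [14, 142, 185], [15, 132, 228], [15, 139, 213], [15, 137, 214], [15, 137, 214]]
325 306 337 [-0.0578 -0.0012  0.0874]
350 307 337 [-0.0791 -0.0009  0.0874]
380 308 336 [-0.106  -0.001   0.0873]
400 309 336 [-0.1248 -0.0007  0.0873]
[326, 172] [0.4464 0.1453 0.12  ] [0.0527 0.002  0.1016]
[326, 303] [0.4708 0.049  0.12  ] [-0.0467  0.0019  0.1015]
[326, 301] [0.4687 0.0571 0.134 ] [-0.0382  0.0018  0.0875]
[326, 310] [0.4704 0.0501 0.134 ] [-0.0455  0.0018  0.0875]
```

```bash
echo '{"moves":[[-0.03, 0.001, 0.0, 0, 0, 0], [-0.06, 0.002, 0.01, 0, 0, 0], [-0.096, 0.002, 0.02, 0, 0, 0], [-0.096, 0.002, 0.045, 0, 0, 0], [-0.096, 0.002, 0.07, 0, 0, 0]]}' | python3 steer.py 0.05; echo '{"moves":[[0, 0, 0, 0, 0, 0], [0, 0, 0.01, 0, 0, 0], [0, 0, 0.02, 0, 0, 0], [0, 0, 0.03, 0, 0, 0], [0, 0, 0.037, 0, 0, 0]]}' | python3 steer.py; python3 -c "
from h import *
rel([.4822,.0032,.111],104.4)"
```

```text
clock: 9.8
tcp_pos: [0.4812, -0.0007, 0.1473]
eef_rot: [180.0, 0.0, 104.2]
contact_force: [0.1, 1.9, -0.9]
grip_width: 0.0498
finger_force: 0.0
clock: 10.3
tcp_pos: [0.481, 0.0006, 0.1107]
eef_rot: [180.0, -0.0, 104.3]
contact_force: [0.1, -0.7, -0.1]
grip_width: 0.05
finger_force: 0.0
t 10.3 rel [ 0.0022  0.0018 -0.0003] [ 0.   -0.   -0.06]
```

```bash
echo '{"moves":[[0, 0, 0, 0, 0, 0], [0, 0, 0, 0, 0, 0], [0, 0, 0, 0, 0, 0], [0, 0, 0, 0, 0, 0], [0, 0, 0, 0, 0, 0]]}' | python3 steer.py 0.0;  echo '{"moves":[[0, 0, -0.005, 0, 0, 0], [0, 0, -0.025, 0, 0, 0], [0, 0, -0.05, 0, 0, 0], [0, 0, -0.075, 0, 0, 0], [0, 0, -0.1, 0, 0, 0]]}' | python3 steer.py; python3 -c "
from h import *
rel([.45,.08,.21],62);rel([.42,.18,.205],20);print(r.get_obs()['joint_pos'].round(1))"
```

```text
clock: 10.8
tcp_pos: [0.4812, 0.0005, 0.1115]
eef_rot: [180.0, -0.0, 104.3]
contact_force: [0.9, 0.1, -1.6]
grip_width: 0.0227
finger_force: 58.7
clock: 11.3
tcp_pos: [0.4809, 0.0002, 0.2126]
eef_rot: [-180.0, 0.0, 104.3]
contact_force: [-0.3, 0.2, -1.8]
grip_width: 0.0229
finger_force: 58.9
t 11.3 rel [ 0.085  -0.0102  0.0026] [-0.00e+00  1.00e-02  4.23e+01]
t 11.3 rel [ 0.1893 -0.0146  0.0076] [0.00e+00 1.00e-02 8.43e+01]
[-44.2   8.   40.5 119.2  -6.3  54.8  14. ]
```

```bash
echo '{"moves":[[0.01, 0, 0, 0, 0, 7], [0.03, -0.003, 0, 0, 0, 15], [0.05, -0.006, 0, 0, 0, 23.5], [0.07, -0.01, 0, 0, 0, 32], [0.085, -0.01, 0, 0, 0, 40]]}' | python3 steer.py; python3 -c "
from h import *
rel([.41,.18,.205],22)"
```

```text
clock: 11.8
tcp_pos: [0.4496, 0.0811, 0.2116]
eef_rot: [-180.0, -0.0, 64.0]
contact_force: [-0.2, -0.2, -1.5]
grip_width: 0.023
finger_force: 59.1
t 11.8 rel [ 0.0715 -0.0789  0.0067] [-3.000e-02 -1.000e-02  4.199e+01]
```

```bash
echo '{"moves":[[0.005, -0.02, 0, 0, 0, 8], [0.02, -0.04, 0, 0, 0, 16], [0.04, -0.06, 0, 0, 0, 24.5], [0.056, -0.074, 0.003, 0, 0, 33], [0.071, -0.079, 0.006, 0, 0, 41.5]]}' | python3 steer.py; python3 -c "
from h import *
rel([.385,.297,.2],-1.9);rel([.388,.25,.2],5)"
```

```text
clock: 12.3
tcp_pos: [0.409, 0.1799, 0.2056]
eef_rot: [-179.9, -0.0, 22.6]
contact_force: [-0.4, 0.3, -1.9]
grip_width: 0.0229
finger_force: 59.1
t 12.3 rel [ 0.0229 -0.1173  0.0058] [-0.06  0.   24.51]
t 12.3 rel [ 0.0076 -0.0728  0.0057] [-0.06  0.   17.61]
```

```bash
echo '{"moves":[[0.002, -0.02, 0.001, 0, 0, 5], [0.006, -0.045, 0.002, 0, 0, 10], [0.01, -0.07, 0.003, 0, 0, 15], [0.016, -0.095, 0.004, 0, 0, 20], [0.023, -0.117, 0.006, 0, 0, 24.5]]}' | python3 steer.py; echo '{"moves":[[0, 0, 0, 0, 0, 0], [0, 0, 0, 0, 0, 0]]}' | python3 steer.py
python3 - <<'E'
from h import *
rel([.385,.2955,.196],-1.9)
f=cam("wrist");cv2.imwrite("pics/w5.png",f["color"][:,:,::-1])
o=r.get_obs();A=R.from_euler('xyz',o["eef_rot"],degrees=True)
np.set_printoptions(suppress=True)
hsv=cv2.cvtColor(f["color"],cv2.COLOR_RGB2HSV);print(hsv[100:260:8,326].tolist())
print("proj bar,sheet",proj(f,[[.6105,.2951,.082],[.5594,.2955,.095],[.5844,.2955,.235]]))
E
```

```text
clock: 12.8
tcp_pos: [0.3851, 0.2964, 0.1997]
eef_rot: [-180.0, 0.0, -1.8]
contact_force: [-0.2, 0.8, -1.0]
grip_width: 0.0226
finger_force: 59.1
clock: 13.0
tcp_pos: [0.3855, 0.2952, 0.1994]
eef_rot: [180.0, 0.0, -1.5]
contact_force: [0.2, -0.1, -1.4]
grip_width: 0.023
finger_force: 59.0
t 13.0 rel [-0.0005 -0.0003  0.0034] [0.04 0.   0.37]
[[0, 4, 216], [0, 4, 216], [165, 2, 215], [165, 2, 215], [170, 4, 216], [173, 5, 217], [0, 4, 217], [0, 4, 217], [0, 2, 216], [0, 2, 217], [170, 4, 217], [165, 2, 216], [0, 4, 217], [13, 147, 109], [14, 141, 193], [14, 142, 198], [15, 140, 212], [15, 141, 212], [15, 140, 212], [15, 140, 212]]
proj bar,sheet [[ 314.87029162 -131.78825409]
 [ 316.77890527  -35.33825954]
 [ 294.50788184 -581.87948713]]
```

View pics/w5.png

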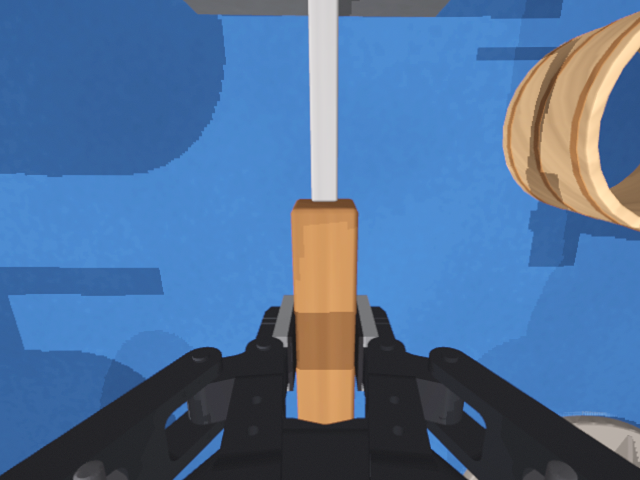

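The handle's front edge is at about row 207 and the bar runs straight ahead at column 323. The bottom of the guard's front sheet is at the top of the picture, rows 0-15.

Run:
```python
from h import *
f=cam("wrist");o=r.get_obs();A=R.from_euler('xyz',o["eef_rot"],degrees=True);z=o["tcp_pos"][2]
for p,dz in (([325,209],.023),([325,201],.009),([323,20],.009)):
    print(p,A.inv().apply(onz(f,[p],z+dz)[0]-o["tcp_pos"]).round(4))
f=cam("top");g=cam("scene")
# steel hook corner: predicted
P=o["tcp_pos"]+A.apply([.15,0,0]);print(proj(f,[P]),proj(g,[P]))
a=f["color"][180:270,150:290];b=g["color"][270:360,380:520]
cv2.imwrite("pics/t5.png",np.hstack([cv2.resize(x,None,fx=2.8,fy=2.8,interpolation=cv2.INTER_CUBIC) for x in (a,b)])[:,:,::-1])
```

```text
[325, 209] [ 0.0528 -0.0005 -0.023 ]
[325, 201] [ 0.0532 -0.0005 -0.009 ]
[323, 20] [ 0.1137 -0.0011 -0.009 ]
[[165.04283562 258.93723219]] [[461.67785815 294.11928561]]
```

```bash
echo '{"moves":[[0.02, 0.0, 0.003, 0, 0, 0.4], [0.04, 0, 0.003, 0, 0, 0.4], [0.06, 0, 0.003, 0, 0, 0.4], [0.08, 0, 0.003, 0, 0, 0.4], [0.098, 0.0, 0.003, 0, 0, 0.4]]}' | python3 steer.py; echo '{"moves":[[0, 0, 0, 0, 0, 0]]}' | python3 steer.py
python3 - <<'E'
from h import *
rel([.4834,.299,.133],-1.9)
f=cam("top");g=cam("scene")
a=f["color"][180:270,110:250];b=g["color"][270:360,370:510]
cv2.imwrite("pics/t6.png",np.hstack([cv2.resize(x,None,fx=2.8,fy=2.8,interpolation=cv2.INTER_CUBIC) for x in (a,b)])[:,:,::-1])
E
```

```text
clock: 13.7
tcp_pos: [0.4846, 0.2918, 0.1964]
eef_rot: [-180.0, -0.0, -2.0]
contact_force: [-0.5, 0.1, -1.5]
grip_width: 0.0232
finger_force: 59.1
clock: 13.8
tcp_pos: [0.4857, 0.2914, 0.1964]
eef_rot: [180.0, -0.1, -2.1]
contact_force: [0.2, 0.1, -1.5]
grip_width: 0.0228
finger_force: 59.1
t 13.8 rel [-0.0026 -0.0076  0.0634] [ 0.03 -0.07 -0.24]
```

View pics/t6.png

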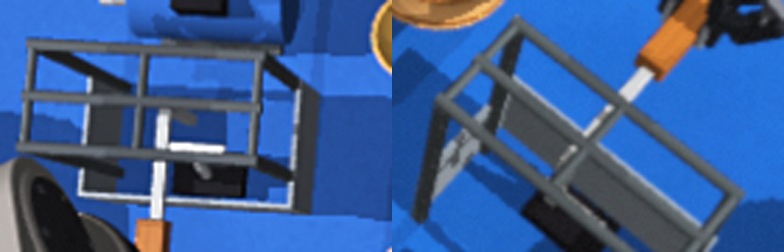

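The left half (top camera) shows the bar entering the window under the roof, with the hook end at crop (162,112). Correcting for parallax, that puts it just behind the lever crossbar at (170-225,148). The gripper is outside the guard, so I'll lower the hook and pull.

```bash
echo '{"moves":[[-0.001, -0.003, 0.012, 0, 0, 0], [-0.001, -0.006, 0.025, 0, 0, 0], [-0.001, -0.006, 0.038, 0, 0, 0], [-0.001, -0.006, 0.05, 0, 0, 0], [-0.001, -0.006, 0.062, 0, 0, 0]]}' | python3 steer.py; echo '{"moves":[[0, 0, 0, 0, 0, 0]]}' | python3 steer.py
```

```text
clock: 14.4
tcp_pos: [0.4825, 0.2984, 0.1329]
eef_rot: [180.0, 0.0, -2.0]
contact_force: [0.3, 0.6, -1.7]
grip_width: 0.0228
finger_force: 59.1
clock: 14.5
tcp_pos: [0.4819, 0.2979, 0.1324]
eef_rot: [179.9, 0.1, -2.0]
contact_force: [0.3, -0.2, -0.4]
grip_width: 0.0226
finger_force: 59.0
```

```bash
echo '{"moves":[[-0.005, 0, 0, 0, 0, 0], [-0.012, 0, 0, 0, 0, 0], [-0.019, 0, 0, 0, 0, 0], [-0.026, 0, 0, 0, 0, 0], [-0.032, 0, 0, 0, 0, 0]]}' | python3 steer.py; echo '{"moves":[[-0.003, 0, 0, 0, 0, 0], [-0.006, 0, 0, 0, 0, 0], [-0.009, 0, 0, 0, 0, 0], [-0.011, 0, 0, 0, 0, 0], [-0.012, 0, 0, 0, 0, 0]]}' | python3 steer.py; echo '{"moves":[[0, 0, 0, 0, 0, 0]]}' | python3 steer.py
```

```text
clock: 15.0
tcp_pos: [0.4503, 0.2999, 0.1347]
eef_rot: [-180.0, -0.0, -2.0]
contact_force: [3.6, -0.6, -0.8]
grip_width: 0.023
finger_force: 59.2
clock: 15.5
tcp_pos: [0.4395, 0.3001, 0.1345]
eef_rot: [-180.0, -0.1, -2.0]
contact_force: [7.4, 0.0, -2.8]
grip_width: 0.0232
finger_force: 58.9
clock: 15.6
tcp_pos: [0.4393, 0.3001, 0.1345]
eef_rot: [-180.0, -0.1, -2.0]
contact_force: [3.9, -0.3, 0.4]
grip_width: 0.0228
finger_force: 59.2
```

Force is rising. Pull a little further until the end stop shows.

```bash
echo '{"moves":[[-0.001, 0, 0, 0, 0, 0], [-0.002, 0, 0, 0, 0, 0], [-0.003, 0, 0, 0, 0, 0]]}' | python3 steer.py; echo '{"moves":[[-0.001, 0, 0, 0, 0, 0], [-0.002, 0, 0, 0, 0, 0], [-0.002, 0, 0, 0, 0, 0], [-0.002, 0, 0, 0, 0, 0]]}' | python3 steer.py
python3 - <<'E'
from h import *
f=cam("top");g=cam("scene")
a=f["color"][180:270,110:250];b=g["color"][270:360,370:510]
cv2.imwrite("pics/t7.png",np.hstack([cv2.resize(x,None,fx=2.8,fy=2.8,interpolation=cv2.INTER_CUBIC) for x in (a,b)])[:,:,::-1])
E
```

```text
clock: 15.9
tcp_pos: [0.4369, 0.3001, 0.1346]
eef_rot: [-180.0, -0.1, -2.0]
contact_force: [9.5, -0.4, -2.2]
grip_width: 0.0229
finger_force: 58.9
clock: 16.3
tcp_pos: [0.4344, 0.3002, 0.1344]
eef_rot: [-180.0, -0.1, -2.0]
contact_force: [5.9, -1.0, -1.2]
grip_width: 0.0226
finger_force: 59.0
```

View pics/t7.png

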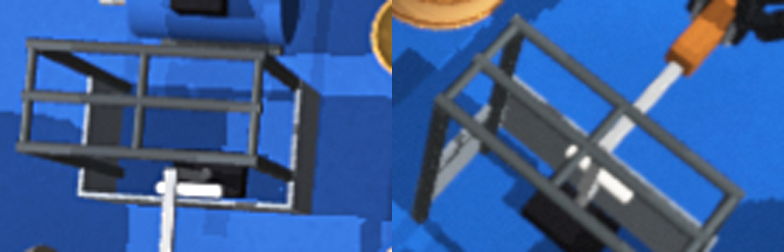

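The crossbar now lies at (157-222,189) in the left crop, next to the front sheet. I'll measure it to get the lever angle.

Run:
```python
from h import *
f=cam("top");hsv=cv2.cvtColor(f["color"],cv2.COLOR_RGB2HSV)
G=np.array([.5594,.2955]);a=np.radians(-1.9);gx=np.array([np.cos(a),np.sin(a)])
for X in (180,186,187,188): print(X,[(y,int(hsv[y,X,2]),int(hsv[y,X,1])) for y in range(242,256)])
for y in (245.5,247,248.5): print(y,(onz(f,[[185,y]],.083)[0,:2]-G)@gx)
```

```text
180 [(242, 79, 16), (243, 76, 17), (244, 75, 20), (245, 120, 6), (246, 255, 0), (247, 255, 0), (248, 255, 0), (249, 255, 5), (250, 130, 78), (251, 192, 33), (252, 151, 22), (253, 71, 32), (254, 169, 178), (255, 227, 194)]
186 [(242, 28, 36), (243, 22, 58), (244, 13, 98), (245, 70, 15), (246, 250, 3), (247, 255, 0), (248, 255, 0), (249, 255, 0), (250, 177, 50), (251, 167, 92), (252, 198, 32), (253, 74, 14), (254, 84, 118), (255, 211, 197)]
187 [(242, 23, 44), (243, 24, 53), (244, 15, 68), (245, 69, 15), (246, 246, 3), (247, 255, 0), (248, 255, 0), (249, 255, 0), (250, 193, 32), (251, 165, 99), (252, 198, 32), (253, 74, 7), (254, 82, 118), (255, 211, 196)]
188 [(242, 25, 41), (243, 25, 41), (244, 17, 60), (245, 42, 18), (246, 171, 4), (247, 224, 2), (248, 240, 2), (249, 223, 5), (250, 154, 61), (251, 169, 101), (252, 215, 27), (253, 79, 3), (254, 73, 84), (255, 213, 195)]
245.5 0.018367635295208438
247 0.014499507511040653
248.5 0.010633281779508058
```

The crossbar's centre is at guard x of about 13 mm, so the lever is at its end stop. Now I'll ease off, lift and withdraw.

```bash
echo '{"moves":[[0.004, 0, 0, 0, 0, 0], [0.008, 0, -0.002, 0, 0, 0], [0.009, 0, -0.02, 0, 0, 0], [0.009, 0, -0.04, 0, 0, 0], [0.009, 0, -0.062, 0, 0, 0]]}' | python3 steer.py; echo '{"moves":[[0, 0, 0, 0, 0, 0], [-0.02, 0, 0, 0, 0, 0], [-0.035, 0, 0, 0, 0, 0], [-0.05, 0, 0, 0, 0, 0], [-0.06, 0, 0, 0, 0, 0]]}' | python3 steer.py
python3 - <<'E'
from h import *
f=cam("top");hsv=cv2.cvtColor(f["color"],cv2.COLOR_RGB2HSV)
print([(y,int(hsv[y,180,2]),int(hsv[y,180,1])) for y in range(242,256)])
rel([.41,.18,.21],22)
E
```

```text
clock: 16.95
tcp_pos: [0.4425, 0.2995, 0.1966]
eef_rot: [179.9, 0.1, -2.0]
contact_force: [0.6, -0.5, -1.6]
grip_width: 0.023
finger_force: 59.0
clock: 17.45
tcp_pos: [0.3815, 0.3018, 0.1956]
eef_rot: [179.9, 0.1, -2.0]
contact_force: [0.2, -0.5, -1.9]
grip_width: 0.0227
finger_force: 59.1
[(242, 57, 18), (243, 85, 18), (244, 90, 17), (245, 123, 8), (246, 255, 0), (247, 255, 0), (248, 255, 0), (249, 255, 5), (250, 130, 80), (251, 191, 32), (252, 153, 22), (253, 72, 35), (254, 170, 176), (255, 228, 195)]
t 17.5 rel [ 0.0335  0.1208 -0.0143] [  0.03   0.11 -23.96]
```

```bash
echo '{"moves":[[0.002, 0.02, -0.005, 0, 0, -4], [0.008, 0.045, -0.01, 0, 0, -9], [0.015, 0.07, -0.014, 0, 0, -14], [0.024, 0.095, -0.014, 0, 0, -19], [0.0335, 0.12, -0.014, 0, 0, -24]]}' | python3 steer.py; python3 -c "
from h import *
rel([.45,.081,.213],64)"
```

```text
clock: 18.0
tcp_pos: [0.4124, 0.1799, 0.2103]
eef_rot: [-180.0, 0.0, 22.2]
contact_force: [-0.8, 0.6, -0.4]
grip_width: 0.023
finger_force: 59.1
t 18.0 rel [-0.0026  0.1057 -0.0028] [-1.00e-02  0.00e+00 -4.18e+01]
```

```bash
echo '{"moves":[[0, 0.02, -0.002, 0, 0, -8], [0.002, 0.042, -0.003, 0, 0, -16.5], [0.002, 0.064, -0.003, 0, 0, -25], [0, 0.086, -0.003, 0, 0, -33.5], [-0.002, 0.105, -0.003, 0, 0, -41.5]]}' | python3 steer.py; python3 -c "
from h import *
rel([.4795,.0012,.213],104.4)"
```

```text
clock: 18.5
tcp_pos: [0.45, 0.0815, 0.2131]
eef_rot: [-180.0, 0.0, 63.8]
contact_force: [-0.8, -0.6, -2.1]
grip_width: 0.023
finger_force: 59.1
t 18.5 rel [-0.059   0.0619  0.0002] [-1.00e-02  2.00e-02 -4.06e+01]
```

```bash
echo '{"moves":[[-0.005, 0.012, 0, 0, 0, -8], [-0.015, 0.025, 0, 0, 0, -16], [-0.03, 0.038, 0, 0, 0, -24.3], [-0.045, 0.051, 0, 0, 0, -32.5], [-0.059, 0.062, 0, 0, 0, -40.6]]}' | python3 steer.py; echo '{"moves":[[0, 0, 0, 0, 0, 0], [0, 0, 0, 0, 0, 0]]}' | python3 steer.py
python3 - <<'E'
from h import *
f=cam("wrist");o=r.get_obs();A=R.from_euler('xyz',o["eef_rot"],degrees=True);z=o["tcp_pos"][2]
hsv=cv2.cvtColor(f["color"],cv2.COLOR_RGB2HSV)
print([(y,hsv[y,324].tolist()) for y in range(192,222,3)])
for y in (203,209): print(A.inv().apply(onz(f,[[325,y]],z+.023)[0]-o["tcp_pos"]).round(4))
rel([.4795,.0012,.112],104.4)
E
```

```text
clock: 19.0
tcp_pos: [0.479, 0.0012, 0.2131]
eef_rot: [-180.0, 0.0, 104.4]
contact_force: [-0.0, 0.1, -0.7]
grip_width: 0.0228
finger_force: 59.1
clock: 19.2
tcp_pos: [0.4787, 0.002, 0.2131]
eef_rot: [-180.0, 0.0, 103.9]
contact_force: [0.0, -0.4, -1.6]
grip_width: 0.0231
finger_force: 59.1
[(192, [0, 2, 225]), (195, [160, 3, 225]), (198, [165, 3, 202]), (201, [14, 147, 177]), (204, [14, 145, 181]), (207, [14, 142, 191]), (210, [15, 137, 224]), (213, [15, 137, 210]), (216, [14, 139, 205]), (219, [14, 140, 206])]
[ 0.0533  0.0011 -0.023 ]
[ 0.0512  0.0011 -0.023 ]
t 19.25 rel [-0.0015  0.0005  0.1011] [-0.03  0.   -0.48]
```

```bash
echo '{"moves":[[-0.001, 0, 0.025, 0, 0, 0], [-0.001, 0, 0.05, 0, 0, 0], [-0.001, 0, 0.07, 0, 0, 0], [-0.001, 0, 0.085, 0, 0, 0], [-0.001, 0, 0.094, 0, 0, 0]]}' | python3 steer.py; echo '{"moves":[[0, 0, 0.002, 0, 0, 0], [0, 0, 0.003, 0, 0, 0], [0, 0, 0.004, 0, 0, 0], [0, 0, 0.005, 0, 0, 0]]}' | python3 steer.py
```

```text
clock: 19.75
tcp_pos: [0.4785, 0.0021, 0.1182]
eef_rot: [-179.9, 0.0, 104.0]
contact_force: [-0.2, -0.9, -0.4]
grip_width: 0.0227
finger_force: 59.1
clock: 20.15
tcp_pos: [0.4793, 0.0016, 0.1148]
eef_rot: [179.9, -0.0, 104.1]
contact_force: [-0.9, -0.1, -1.3]
grip_width: 0.0227
finger_force: 59.1
```

```bash
echo '{"moves":[[0, 0, 0.001, 0, 0, 0], [0, 0, 0.001, 0, 0, 0], [0, 0, 0.002, 0, 0, 0], [0, 0, 0.002, 0, 0, 0]]}' | python3 steer.py;echo '{"moves":[[0, 0, 0.0005, 0, 0, 0], [0, 0, 0.001, 0, 0, 0], [0, 0, 0.001, 0, 0, 0]]}' | python3 steer.py
```

```text
clock: 20.55
tcp_pos: [0.479, 0.0014, 0.1123]
eef_rot: [180.0, 0.0, 104.1]
contact_force: [1.3, 0.4, 0.4]
grip_width: 0.023
finger_force: 59.2
clock: 20.85
tcp_pos: [0.4791, 0.0015, 0.112]
eef_rot: [180.0, -0.0, 104.1]
contact_force: [-7.1, 1.8, 22.0]
grip_width: 0.0228
finger_force: 62.4
```

Contact with the rim, so I'll release, rise and look.

```bash
echo '{"moves":[[0, 0, -0.0005, 0, 0, 0], [0, 0, -0.0005, 0, 0, 0], [0, 0, -0.0005, 0, 0, 0], [0, 0, -0.0005, 0, 0, 0], [0, 0, -0.0005, 0, 0, 0]]}' | python3 steer.py 0.045; echo '{"moves":[[0, 0, 0, 0, 0, 0], [0, 0, -0.03, 0, 0, 0], [0, 0, -0.06, 0, 0, 0], [0, 0, -0.09, 0, 0, 0], [0, 0, -0.13, 0, 0, 0]]}' | python3 steer.py;echo '{"moves":[[0, 0, 0, 0, 0, 0], [0, 0, 0, 0, 0, 0], [0, 0, 0, 0, 0, 0], [0, 0, 0, 0, 0, 0], [0, 0, 0, 0, 0, 0]]}' | python3 steer.py
python3 - <<'E'
from h import *
f=cam("wrist")["color"];g=cam("scene")["color"][170:380,310:520];t=cam("top");hsv=cv2.cvtColor(t["color"],cv2.COLOR_RGB2HSV)
print([(y,int(hsv[y,180,2]),int(hsv[y,180,1])) for y in range(244,253)])
cv2.imwrite("pics/end.png",np.hstack([cv2.resize(x,(400,h)) for x,h in ((f,400),(g,400))])[:,:,::-1])
E
```

```text
clock: 21.35
tcp_pos: [0.4789, 0.0014, 0.1118]
eef_rot: [-180.0, 0.0, 104.1]
contact_force: [0.0, 0.3, 0.6]
grip_width: 0.0449
finger_force: 0.0
clock: 21.85
tcp_pos: [0.4782, 0.0012, 0.2423]
eef_rot: [-179.9, 0.0, 104.1]
contact_force: [1.2, 0.7, 1.0]
grip_width: 0.045
finger_force: 0.0
clock: 22.35
tcp_pos: [0.4785, 0.0012, 0.2411]
eef_rot: [-179.9, 0.0, 104.1]
contact_force: [0.2, -0.1, 0.5]
grip_width: 0.0449
finger_force: 0.0
[(244, 83, 18), (245, 112, 7), (246, 250, 1), (247, 255, 0), (248, 255, 0), (249, 247, 5), (250, 121, 82), (251, 202, 33), (252, 169, 24)]
```

View pics/end.png

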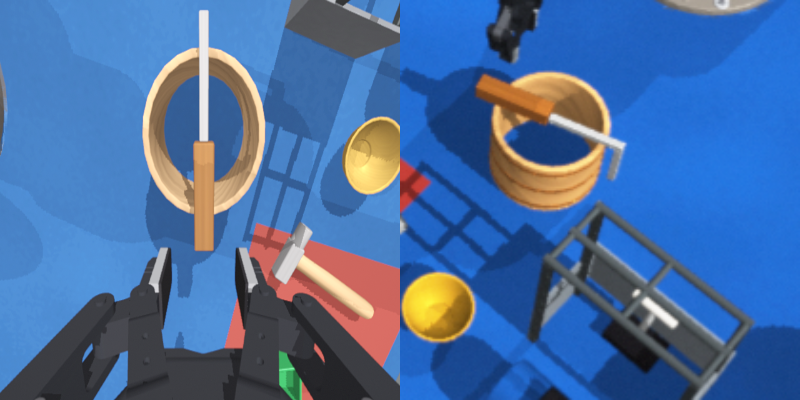

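The rod lies centred across the ring (left view: handle end at (204,250), bar end at (204,12)) with the hook outside. In the right view the lever bar at (655,305) is still over against the front sheet, and the gripper is clear. I'm handing in.

```bash
python3 -c "
from cell import r
print(r.sign_off())"
```

```text
the job is handed in; nothing more can be done
None
```

The job is handed in at about 22 s: the lever measured at its end stop, and the rod lies released across the ring with the hook outside; sign-off gave no verdict.

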